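# Sweep the birch slices into the tray

### The job

Three birch slices lie scattered on the craft table: push each one along the table top with the fingers, through the open side of the wooden tray, until it lies flat and wholly inside. Sweep them gently, never pinching, pressing down on, flicking or lifting them, and leave everything else on the table standing or lying where it is.

Things in the scene. Friction and masses are not known exactly. Their poses are not given: they have to be found in the camera images.
- slice1: Flat round slice of a birch branch (pale wood, thin dark bark rim), 44 mm across, 14 mm thick, about 18 g, loose, lying flat on the table. Origin: its centre, 7 mm above the table; z is the disc's axis. All three slices are alike.
- slice2: Flat round slice of a birch branch (pale wood, thin dark bark rim), 44 mm across, 14 mm thick, about 18 g, loose, lying flat on the table. Origin: its centre, 7 mm above the table; z is the disc's axis. All three slices are alike.
- slice3: Flat round slice of a birch branch (pale wood, thin dark bark rim), 44 mm across, 14 mm thick, about 18 g, loose, lying flat on the table. Origin: its centre, 7 mm above the table; z is the disc's axis. All three slices are alike.
- tray: Three-sided brown wooden tray fixed to the table, thin green base flush with the table top (no step). Inside 120 mm deep (x -60 to +60 mm), 170 mm wide (y -85 to +85 mm); walls 10 mm thick, 30 mm high at both sides (y) and the back (+x); front (x = -60 mm) fully open. Origin: centre of the base, at table height; x points from the open front to the back wall, z up.
- reel: Red thread reel standing upright, 40 mm across, 42 mm high. Origin: centre of its underside. Loose; must stay where it is.
- jar: Small round glass jar with a steel lid and a paper label, standing upright, 48 mm across, 46 mm high. Origin: centre of its underside. Loose; must stay where it is.
- marker: Black marker pen with a blue cap, lying flat, 130 mm long, 15 mm thick; origin near its middle, on its underside, x along the pen towards the cap. Loose; must stay where it is.
- scissors: Scissors lying flat, 172 mm long, 65 mm wide at the green loops, 8 mm thick; origin near the pivot, on the underside, x towards the tip (95 mm), the loops reach 81 mm to -x. Loose; must stay where it is.
- gluegun: Green hot-glue gun lying on its side, 36 mm high; origin on its underside at the middle of the 150 mm barrel, x towards the blue nozzle (110 mm), handle reaching 120 mm to -y, a white glue stick 130 mm to -x. Loose; must stay where it is.
- twine: Brown roll of twine standing upright, 68 mm across, 70 mm high. Origin: centre of its underside. Loose; must stay where it is.
- pumpkin: Orange-yellow pumpkin ornament, 116 mm across, 80 mm high with its stalk. Origin: centre of its underside. Loose; must stay where it is.
Not all that is in view belongs to the job. Leave any pink or yellow look-alike of the slice2 alone. Leave any orange or pink look-alike of the slice1 alone.

How it is judged:
At the end, for the whole second after the job is handed in: All three slices lie flat on the table inside the tray, each wholly past the open front (up to 3 mm may stick out), and are at rest (x of slice1 in the frame of tray between -0.041 and 0.045 m and y of slice1 in the frame of tray between -0.07 and 0.07 m and height (world z) of each of slice1, slice2, slice3 below 0.011 m and linear speed of each of slice1, slice2, slice3 below 0.02 m/s and x of slice2 in the frame of tray between -0.041 and 0.045 m and y of slice2 in the frame of tray between -0.07 and 0.07 m and x of slice3 in the frame of tray between -0.041 and 0.045 m and y of slice3 in the frame of tray between -0.07 and 0.07 m); the robot touches nothing.
It fails at once if a slice is lifted off the table (its centre more than 20 mm above where it lies flat) (height (world z) of any of slice1, slice2, slice3 above 0.027 m).
It fails at once if a slice is pinched, pressed down or jammed (over 25 N from the fingers) (contact force between the fingers and slice1 above 25 N or contact force between the fingers and slice2 above 25 N or contact force between the fingers and slice3 above 25 N).
It fails at once if a slice is flicked (faster than 0.6 m/s) (linear speed of any of slice1, slice2, slice3 above 0.6 m/s).
It fails at once if the reel, jar, marker, scissors, glue gun, twine or pumpkin is shifted by more than 15 mm (distance of any of reel, jar, marker, scissors, gluegun, twine, pumpkin from where it was at the start of the episode above 0.015 m).
It fails at once if the reel, jar, twine or pumpkin is tipped (angle between any of reel, jar, twine, pumpkin's own z axis and vertical above 0.35 rad).
It also fails if it takes over 72 s, if anything falls off the work surface, if the arm or the gripper's body presses on something with over 40 N, if the wrist force passes 120 N, or if a joint passes its speed limit or range.

### The arm

A 6-joint arm with a two-finger parallel gripper is mounted at the origin on the work surface. World frame = base frame: x ahead of the robot, y to its left, z up, the work surface at z = 0. Lengths are in m, angles in rad, forces in N, time in s.
With the tool pointing down it reaches from about 0.25 to 0.725 m from the base axis. Payload 4 kg.
Tool frame: the origin (TCP) lies on the centre line of the jaws, within the pads' length; the fingertips stand 25 mm ahead of it and the grasp point (between the pads) lies 6 mm ahead of it; z points along the fingers, y is the line along which they close (so a half turn about z gives the same grasp; the last joint's range is limited). The gripper opens to 85 mm and grips with 20 to 120 N. Pads are 22 mm wide; open, the fingers measure 114 mm over their backs; the gripper's body (76 mm by 85 mm) begins 54 mm behind the grasp point. The pads swing forward as they close: fully open they stand 13 mm farther back than shut.
Start: joints at [1.224, 0.241, 0.005, 1.335, 0, 1.571], TCP at [0.17, 0.47, 0.256] pointing down, gripper open.
Joint ranges: [-2.72, 2.72], [-1.05, 1.87], [-1.09, 1.28], [-1.99, 2.15], [-1.42, 1.44], [-3.14, 3.14]. Speed limits (rad/s): [2.79, 2.79, 3.14, 3.14, 3.14, 3.14].

### API

Orientations are given as [roll, pitch, yaw] about the fixed x, y, z axes, in that order (R = Rz(yaw) Ry(pitch) Rx(roll)).
In Python, from workcell import env gives the robot as it stands.
- The arm moves only by the tool jog_arm, never from a script. Its arguments are lists of equal length, an entry for each row: "slide": the shift along the tool's x, y, z in mm, a list of three; "rotation": the turn, a rotation vector about the tool's x, y, z in rad, a list of three; "jaw": the closure, from 0 (fully open) to 1 (shut). In form: {"slide": [[dx, dy, dz], ...], "rotation": [[rx, ry, rz], ...], "jaw": [jaw, ...]}. A call has 1 to 8 rows; each row is the pose to reach, as a shift and turn from the pose commanded when the call began, along the tool's axes at that moment; what a row does not reach only later rows make up. A row lasts 1/12 s, in which the tool goes at most 41.7 mm and 7.16 degrees, less where a joint would pass 70% of its speed; a pose out of reach is approached as far as the arm can. A call with a gripper value outside its range is refused whole. The fingers move at their own pace and stop on an object; "squeeze" is the grip in N (left out, the last holds). Time passes only in rows, so rows that repeat a pose let the fingers close. It gives the time, the measured TCP pose, the force, the opening and the grip force at its end, in the units of the state.
- env.sense(): the state, without advancing time (a new reading comes with each control period).
- env.get_image(name): name is "scene" or "top" or "wrist"; returns (picture, depth): 480x640x3 uint8, red, green, blue; 480x640 float32, m along the optical axis (not along the pixel's ray), 0 where there is no reading.
- env.get_calibration(name): a dict with "fx", "fy", "cx", "cy" (pixels), "camera_from_world" (4x4, takes a point from world to camera coordinates); the wrist camera has in their place "hand_eye" (4x4, takes a point from camera to tool coordinates, whose origin is the TCP and whose axes are the flange's). Camera axes: x right, y down, z forward; pixel columns grow to the right and rows downward; lengths in m; the calibration is good to about 2 mm. A picture is of the moment at which its call begins: read the wrist's pose just before it. get_calibration takes no time and is no camera call.
- env.job_done(): hands the job in; it is judged then, once.
The state is a dict: "time_s": time; "joints": joint angles; "joint_vel": joint speeds; "joint_torque": joint torques, N m; "tcp_pos": TCP position; "ee_rot": TCP orientation; "ft_force": force on the tool from outside, world axes, zero at the start; "wrist_torque": the same for the moment, N m; "gripper_width": finger opening in m; "gripper_force": force on a finger pad.
Only numpy, scipy, OpenCV 4.12 (cv2) and the standard library are available. Lean on these libraries where they do the work, as an engineer would, in place of code of your own. Each camera call takes 0.05 s, during which the arm holds its last target. There are 200 camera calls.

## Working session

There is one attempt and no reset: what is moved stays moved. The work goes in short steps, Python scripts to look and compute and a tool call to move; the robot and the scene stay as the last step left them, time stands still between calls to the robot, and variables do not carry over. Pictures are saved under pics/ and viewed, at most 10 in all, crops included, and the job is handed in when it is done.

Besides the shell and the picture viewer there is one more tool, called after ">>>" by a JSON object that holds its "method" and its "body", one argument or row to a line. jog_arm: Moves the arm, as the interface text tells. Its arguments: {"type":"object","properties":{"slide":{"type":"array"},"rotation":{"type":"array"},"jaw":{"type":"array"},"squeeze":{"type":"number"}},"required":["slide","rotation","jaw"]}

```bash
ls; mkdir -p pics; python3 - <<'E'
from workcell import env
import cv2,numpy as np
print(env.sense())
for n in ["top","scene"]:
    p,d=env.get_image(n); cv2.imwrite(f"pics/{n}0.png",p[:,:,::-1]); np.save(n+"d.npy",d); np.save(n+"p.npy",p)
    print(env.get_calibration(n))
E
```

```text
pics
{'time_s': 0.0, 'joints': array([ 1.22398851e+00,  2.41398605e-01,  3.71449147e-03,  1.33519123e+00,
       -3.03929039e-06,  1.57078873e+00]), 'joint_vel': array([ 0.00039558, -0.00117891, -0.00041911,  0.00200861,  0.0002005 ,
        0.00125209]), 'joint_torque': array([ 1.97606123e-04, -3.72319293e+01,  2.52407277e+01,  1.69068103e-02,
        1.04233993e-04,  6.15522310e-06]), 'tcp_pos': array([0.16975184, 0.46968406, 0.25541636]), 'ee_rot': array([-3.13951364e+00,  3.02349621e-06,  2.79479244e+00]), 'ft_force': array([ 0.39647043,  0.10361824, -0.11514332]), 'wrist_torque': array([-0.01635584,  0.02854999,  0.0264467 ]), 'gripper_force': 0.0, 'gripper_width': 0.08513712224691838}
{'fx': 434.37265840723813, 'fy': 434.37265840723813, 'cx': 321.96346589115, 'cy': 246.62895882045999, 'camera_from_world': array([[-0.10665146, -0.99429228,  0.00288549,  0.04435717],
       [-0.9736363 ,  0.10384642, -0.20309672,  0.59265256],
       [ 0.20163786, -0.02446998, -0.97915443,  0.83161258],
       [ 0.        ,  0.        ,  0.        ,  1.        ]])}
{'fx': 570.5508549732756, 'fy': 570.5508549732756, 'cx': 316.0648194344518, 'cy': 231.46520430037054, 'camera_from_world': array([[-0.57829858,  0.81575783, -0.01048421,  0.3369241 ],
       [ 0.69070891,  0.4827304 , -0.53841671, -0.36387785],
       [-0.4341566 , -0.31860716, -0.84261351,  1.58844315],
       [ 0.        ,  0.        ,  0.        ,  1.        ]])}
```

View pics/top0.png

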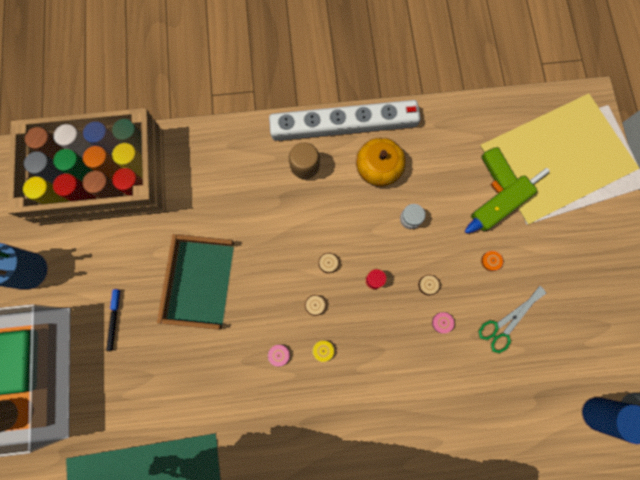

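View pics/scene0.png

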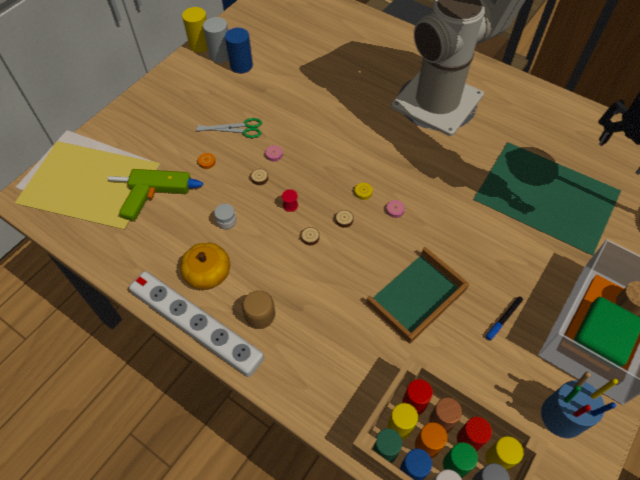

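The top view shows the slices at px (329,263), (316,305) and (429,285). The tray is at (200,282) with its open side to the right, and the reel (376,279) stands between the far slice and the tray.

```bash
cat > h.py <<'E'
import numpy as np,cv2
from workcell import env
def ray(n,px,z):
    c=env.get_calibration(n);T=np.linalg.inv(c["camera_from_world"])
    d=T[:3,:3]@np.array([(px[0]-c["cx"])/c["fx"],(px[1]-c["cy"])/c["fy"],1]);o=T[:3,3]
    return np.round((o+d*(z-o[2])/d[2])[:2],4)
def slices(n,p):
    """pale, low-saturation-vs-table round blobs"""
    h=cv2.cvtColor(p,cv2.COLOR_RGB2HSV)
    return h
E
python3 - <<'E'
from h import *
p=np.load("topp.npy");h=cv2.cvtColor(p,cv2.COLOR_RGB2HSV)
for x,y in [(329,263),(325,263),(316,305),(429,285),(380,300),(376,279),(413,215),(323,351)]: print((x,y),h[y,x])
# green base
m=cv2.inRange(h,(70,60,20),(100,255,120));m[:220]=0;m[340:]=0;m[:,:150]=0;m[:,250:]=0
c=max(cv2.findContours(m,0,2)[0],key=cv2.contourArea)
b=cv2.boxPoints(cv2.minAreaRect(c));print("base",[(q.round(0).tolist(),ray("top",q,0).tolist()) for q in b])
# brown walls top
m=cv2.inRange(p[:,:,0].astype(np.uint8),0,255)
for nm,px,z in [("s1",(329,263),.014),("s2",(316,305),.014),("s3",(429,285),.014),("reel",(376,279),.042),("jar",(413,216),.046),("pink",(279,355),.014),("yel",(324,351),.014),("pink2",(444,323),.014),("twine",(304,160),.07),
 ("wallTL",(175,235),.03),("wallTR",(235,240),.03),("wallBL",(160,322),.03),("wallBR",(222,327),.03)]: print(nm,ray("top",px,z))
big=cv2.resize(p[220:370,150:470],None,fx=2.5,fy=2.5,interpolation=cv2.INTER_CUBIC);cv2.imwrite("pics/crop1.png",big[:,:,::-1])
E
```

```text
(329, 263) [ 18 119 189]
(325, 263) [ 18 109 211]
(316, 305) [ 17 116 189]
(429, 285) [ 17 121 177]
(380, 300) [ 17 127 166]
(376, 279) [177 216 191]
(413, 215) [ 55   9 165]
(323, 351) [ 20 173 175]
base [([167.0, 318.0], [0.4884, 0.3224]), ([179.0, 240.0], [0.6556, 0.2916]), ([232.0, 247.0], [0.6256, 0.1758]), ([221.0, 325.0], [0.46, 0.2106])]
s1 [ 0.5663 -0.0313]
s2 [0.4802 0.0058]
s3 [ 0.4966 -0.2376]
reel [ 0.5181 -0.1232]
jar [ 0.6425 -0.2184]
pink [0.3866 0.0921]
yel [ 0.3847 -0.0008]
pink2 [ 0.4145 -0.2563]
twine [ 0.7826 -0.0008]
wallTL [0.6589 0.2898]
wallTR [0.6344 0.1631]
wallBL [0.4786 0.3274]
wallBR [0.455  0.2017]
```

View pics/crop1.png

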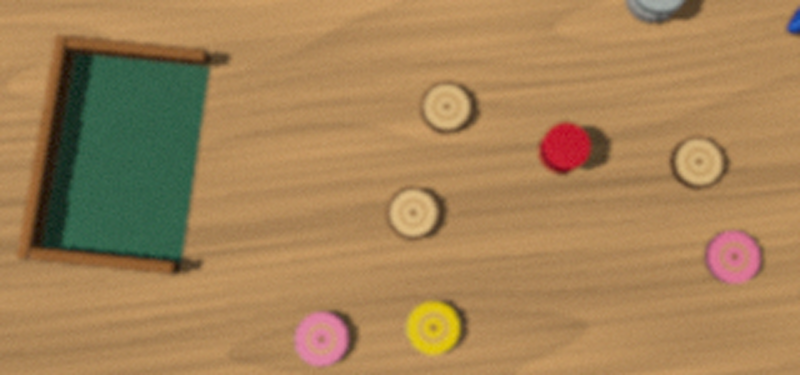

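The crop confirms three pale slices. The pink and yellow discs are decoys. My plan is to push with the jaws part open, so each slice sits against two finger edges: slice 1, then 2, then 3 around the robot side of the reel.

>>> {"method": "jog_arm", "body": {
  "slide": [
    [-552, -375, 136],
    [-552, -375, 136],
    [-552, -375, 136],
    [-552, -375, 136],
    [-552, -375, 136],
    [-552, -375, 136],
    [-552, -375, 136],
    [-552, -375, 136]
  ],
  "rotation": [
    [0, 0, 1.326],
    [0, 0, 1.326],
    [0, 0, 1.326],
    [0, 0, 1.326],
    [0, 0, 1.326],
    [0, 0, 1.326],
    [0, 0, 1.326],
    [0, 0, 1.326]
  ],
  "jaw": [0.7, 0.7, 0.7, 0.7, 0.7, 0.7, 0.7, 0.7]
}}

```text
time_s: 0.77
tcp_pos: [0.3621, 0.2039, 0.1892]
ee_rot: [-3.141, -0.0, 1.789]
ft_force: [0.1, 0.2, -0.5]
gripper_width: 0.0255
gripper_force: 0.0
```

```bash
cat >> h.py <<'E'
def go(x,y,z,yaw):
    s=env.sense();p=s["tcp_pos"];a=s["ee_rot"][2];d=np.array([x,y,z])-p;c,n=np.cos(a),np.sin(a)
    print("at",p.round(4),"rot",s["ee_rot"].round(3),"w",round(s["gripper_width"],4),"t",s["time_s"])
    print("slide",np.round([1e3*(d[0]*c+d[1]*n),1e3*(d[0]*n-d[1]*c),-1e3*d[2]],1),"rz",round(-(yaw-a),3))
E
python3 -c "
from h import *
go(.562,-.069,.12,1.469)"
```

```text
at [0.3621 0.2039 0.1892] rot [-3.141 -0.     1.789] w 0.0255 t 0.7667
slide [-309.7  136.1   69.2] rz 0.32
```

>>> {"method": "jog_arm", "body": {
  "slide": [
    [-310, 136, 69],
    [-310, 136, 69],
    [-310, 136, 69],
    [-310, 136, 69],
    [-310, 136, 69],
    [-310, 136, 69],
    [-310, 136, 69],
    [-310, 136, 69]
  ],
  "rotation": [
    [0, 0, 0.32],
    [0, 0, 0.32],
    [0, 0, 0.32],
    [0, 0, 0.32],
    [0, 0, 0.32],
    [0, 0, 0.32],
    [0, 0, 0.32],
    [0, 0, 0.32]
  ],
  "jaw": [0.7, 0.7, 0.7, 0.7, 0.7, 0.7, 0.7, 0.7]
}}

```text
time_s: 1.43
tcp_pos: [0.5565, -0.0586, 0.1222]
ee_rot: [-3.141, -0.0, 1.474]
ft_force: [0.6, 1.1, -0.6]
gripper_width: 0.0259
gripper_force: 0.0
```

```bash
python3 -c "
from h import *
go(.562,-.069,.027,1.469)"
```

```text
at [ 0.5565 -0.0586  0.1222] rot [-3.141 -0.     1.474] w 0.0259 t 1.4333
slide [-9.8  6.5 95.2] rz 0.005
```

>>> {"method": "jog_arm", "body": {
  "slide": [
    [0, 0, 20],
    [0, 0, 20],
    [0, 0, 20]
  ],
  "rotation": [
    [0, 0, 0],
    [0, 0, 0],
    [0, 0, 0]
  ],
  "jaw": [0.7, 0.7, 0.7]
}}

```text
time_s: 1.68
tcp_pos: [0.5541, -0.0568, 0.1014]
ee_rot: [-3.136, -0.0, 1.474]
ft_force: [0.2, 1.3, 1.2]
gripper_width: 0.0255
gripper_force: 0.0
```

```bash
python3 -c "
from h import *
go(.562,-.069,.027,1.469)
p,d=env.get_image('wrist');cv2.imwrite('pics/w1.png',p[:,:,::-1])
c=env.get_calibration('wrist');print(c)"
```

```text
at [ 0.5541 -0.0568  0.1014] rot [-3.136 -0.     1.474] w 0.0255 t 1.6833
slide [-11.4   9.   74.4] rz 0.005
{'fx': 343.4703196508674, 'fy': 343.4703196508674, 'cx': 324.8142499576765, 'cy': 238.05104844682393, 'hand_eye': array([[-7.83927386e-04, -9.52888149e-01, -3.03320889e-01,
         7.73091703e-02],
       [ 9.99999693e-01, -7.42566957e-04, -2.51693487e-04,
        -4.52030075e-04],
       [ 1.45996707e-05, -3.03320993e-01,  9.52888438e-01,
        -1.16416111e-01],
       [ 0.00000000e+00,  0.00000000e+00,  0.00000000e+00,
         1.00000000e+00]])}
```

View pics/w1.png

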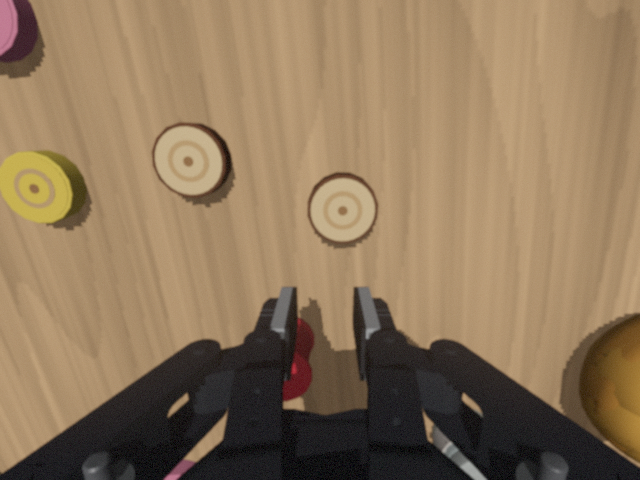

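The wrist view shows slice 1 at px (342,210) straight ahead of the open jaws, slice 2 at (190,160), and the reel at (297,355) behind the fingers. I'll cast these rays to check the positions.

```bash
cat >> h.py <<'E'
from scipy.spatial.transform import Rotation as Ro
def wray(px,z):
    s=env.sense();c=env.get_calibration("wrist");T=np.eye(4);T[:3,:3]=Ro.from_euler("xyz",s["ee_rot"]).as_matrix();T[:3,3]=s["tcp_pos"];T=T@c["hand_eye"]
    d=T[:3,:3]@np.array([(px[0]-c["cx"])/c["fx"],(px[1]-c["cy"])/c["fy"],1]);o=T[:3,3]
    return np.round((o+d*(z-o[2])/d[2])[:2],4)
E
python3 -c "
from h import *
print(wray((342,209),.014),wray((190,160),.014),wray((300,350),.042))"
```

```text
[ 0.5675 -0.0267] [0.4814 0.011 ] [ 0.5344 -0.1045]
```

>>> {"method": "jog_arm", "body": {
  "slide": [
    [-11, 9, 15],
    [-11, 9, 40],
    [-11, 9, 60],
    [-11, 9, 70],
    [-11, 9, 74],
    [-11, 9, 74]
  ],
  "rotation": [
    [0, 0, 0],
    [0, 0, 0],
    [0, 0, 0],
    [0, 0, 0],
    [0, 0, 0],
    [0, 0, 0]
  ],
  "jaw": [0.7, 0.7, 0.7, 0.7, 0.7, 0.7]
}}

```text
time_s: 2.23
tcp_pos: [0.5634, -0.0676, 0.0292]
ee_rot: [-3.141, -0.0, 1.476]
ft_force: [0.7, -0.6, 0.2]
gripper_width: 0.0258
gripper_force: 0.0
```

```bash
python3 -c "
from h import *
go(.592,.229,.027,1.469)"
```

```text
at [ 0.5634 -0.0676  0.0292] rot [-3.141 -0.     1.476] w 0.0258 t 2.2333
slide [297.9   0.4   2.2] rz 0.007
```

>>> {"method": "jog_arm", "body": {
  "slide": [
    [5, 0, 0],
    [10, 0, 0],
    [17, 0, 0],
    [26, 0, 0],
    [37, 0, 0],
    [50, 0, 0],
    [64, 0, 0],
    [78, 0, 0]
  ],
  "rotation": [
    [0, 0, 0],
    [0, 0, 0],
    [0, 0, 0],
    [0, 0, 0],
    [0, 0, 0],
    [0, 0, 0],
    [0, 0, 0],
    [0, 0, 0]
  ],
  "jaw": [0.7, 0.7, 0.7, 0.7, 0.7, 0.7, 0.7, 0.7]
}}

```text
time_s: 2.9
tcp_pos: [0.5714, 0.0109, 0.0292]
ee_rot: [-3.142, -0.0, 1.475]
ft_force: [0.6, -0.3, 0.0]
gripper_width: 0.0255
gripper_force: 0.1
```

>>> {"method": "jog_arm", "body": {
  "slide": [
    [14, 0, 0],
    [28, 0, 0],
    [42, 0, 0],
    [56, 0, 0],
    [70, 0, 0],
    [84, 0, 0],
    [98, 0, 0],
    [112, 0, 0]
  ],
  "rotation": [
    [0, 0, 0],
    [0, 0, 0],
    [0, 0, 0],
    [0, 0, 0],
    [0, 0, 0],
    [0, 0, 0],
    [0, 0, 0],
    [0, 0, 0]
  ],
  "jaw": [0.7, 0.7, 0.7, 0.7, 0.7, 0.7, 0.7, 0.7]
}}

```text
time_s: 3.57
tcp_pos: [0.5822, 0.122, 0.0291]
ee_rot: [-3.142, 0.0, 1.475]
ft_force: [0.3, 0.3, -0.2]
gripper_width: 0.0258
gripper_force: 0.1
```

```bash
python3 -c "
from h import *
go(.593,.231,.027,1.469)
p,d=env.get_image('wrist');q,d=env.get_image('top');cv2.imwrite('pics/w2.png',np.hstack([cv2.resize(p,(400,300)),cv2.resize(q[200:380,100:340],(400,300))])[:,:,::-1])"
```

```text
at [0.5822 0.122  0.0291] rot [-3.142  0.     1.475] w 0.0258 t 3.5667
slide [109.5   0.3   2.1] rz 0.006
```

View pics/w2.png

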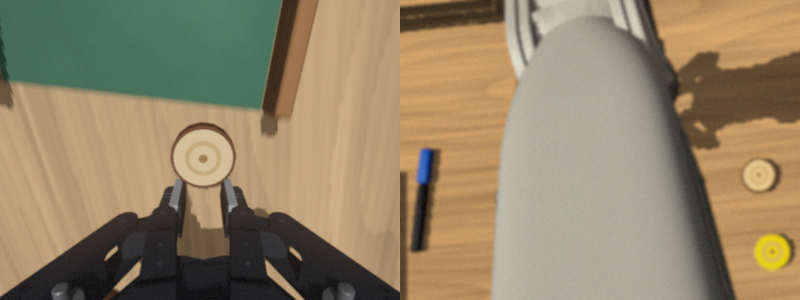

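The slice is nested between the two finger edges at px (203,157) of the left panel. The right wall's inner foot is at about (262,105), so I'll check the clearance.

```bash
python3 -c "
from h import *
print('slice',wray((325,251),.014),'wallR',wray((419,173),0),wray((440,75),0),'front',wray((20,131),0))"
```

```text
slice [0.5849 0.153 ] wallR [0.627  0.1789] [0.6355 0.2158] front [0.4664 0.211 ]
```

>>> {"method": "jog_arm", "body": {
  "slide": [
    [14, 0, 0],
    [28, 0, 0],
    [42, 0, 0],
    [56, 0, 0],
    [70, 0, 0],
    [84, 0, 0],
    [96, 0, 0],
    [105, 0, 0]
  ],
  "rotation": [
    [0, 0, 0],
    [0, 0, 0],
    [0, 0, 0],
    [0, 0, 0],
    [0, 0, 0],
    [0, 0, 0],
    [0, 0, 0],
    [0, 0, 0]
  ],
  "jaw": [0.7, 0.7, 0.7, 0.7, 0.7, 0.7, 0.7, 0.7]
}}

```text
time_s: 4.33
tcp_pos: [0.5923, 0.2271, 0.0292]
ee_rot: [3.141, -0.0, 1.476]
ft_force: [-0.2, -0.7, -0.0]
gripper_width: 0.0253
gripper_force: 0.1
```

>>> {"method": "jog_arm", "body": {
  "slide": [
    [5, 0, 0],
    [8, 0, 0],
    [8, 0, 0],
    [0, 0, 0],
    [-15, 0, 0],
    [-15, 0, -25],
    [-15, 0, -60],
    [-15, 0, -90]
  ],
  "rotation": [
    [0, 0, 0],
    [0, 0, 0],
    [0, 0, 0],
    [0, 0, 0],
    [0, 0, 0],
    [0, 0, 0],
    [0, 0, 0],
    [0, 0, 0]
  ],
  "jaw": [0.7, 0.7, 0.7, 0.7, 0.7, 0.7, 0.7, 0.7]
}}

```text
time_s: 5.0
tcp_pos: [0.59, 0.2072, 0.1197]
ee_rot: [-3.139, 0.002, 1.472]
ft_force: [1.4, 0.6, 0.6]
gripper_width: 0.0258
gripper_force: 0.0
```

```bash
python3 -c "
from h import *
go(.474,-.032,.12,1.395)"
```

```text
at [0.59   0.2072 0.1197] rot [-3.139e+00  2.000e-03  1.472e+00] w 0.0258 t 5.0
slide [-249.5  -91.9   -0.3] rz 0.077
```

>>> {"method": "jog_arm", "body": {
  "slide": [
    [-250, -92, 0],
    [-250, -92, 0],
    [-250, -92, 0],
    [-250, -92, 0],
    [-250, -92, 0],
    [-250, -92, 0],
    [-250, -92, 0],
    [-250, -92, 0]
  ],
  "rotation": [
    [0, 0, 0.072],
    [0, 0, 0.072],
    [0, 0, 0.072],
    [0, 0, 0.072],
    [0, 0, 0.072],
    [0, 0, 0.072],
    [0, 0, 0.072],
    [0, 0, 0.072]
  ],
  "jaw": [0.7, 0.7, 0.7, 0.7, 0.7, 0.7, 0.7, 0.7]
}}

```text
time_s: 5.67
tcp_pos: [0.4718, -0.0345, 0.1192]
ee_rot: [-3.14, 0.002, 1.395]
ft_force: [0.9, 0.7, 0.6]
gripper_width: 0.0255
gripper_force: 0.0
```

```bash
python3 -c "
from h import *
go(.474,-.032,.027,1.40)
p,d=env.get_image('wrist');q,d=env.get_image('top');cv2.imwrite('pics/w3.png',np.hstack([cv2.resize(p,(400,300)),cv2.resize(q[200:380,100:340],(400,300))])[:,:,::-1])"
```

```text
at [ 0.4718 -0.0345  0.1192] rot [-3.140e+00  2.000e-03  1.395e+00] w 0.0255 t 5.6667
slide [ 2.8  1.8 92.2] rz -0.005
```

View pics/w3.png

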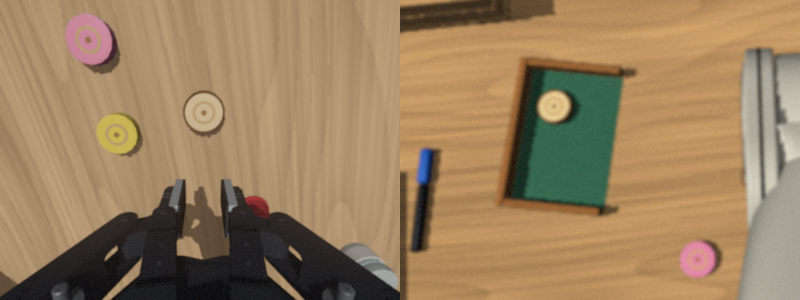

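Slice 1 is well inside the tray (right panel, px (554,106)). Slice 2 is centred ahead of the jaws at (204,112).

>>> {"method": "jog_arm", "body": {
  "slide": [
    [3, 2, 30],
    [3, 2, 60],
    [3, 2, 80],
    [3, 2, 88],
    [3, 2, 91],
    [3, 2, 91],
    [8, 2, 91],
    [14, 2, 91]
  ],
  "rotation": [
    [0, 0, 0],
    [0, 0, 0],
    [0, 0, 0],
    [0, 0, 0],
    [0, 0, 0],
    [0, 0, 0],
    [0, 0, 0],
    [0, 0, 0]
  ],
  "jaw": [0.7, 0.7, 0.7, 0.7, 0.7, 0.7, 0.7, 0.7]
}}

```text
time_s: 6.43
tcp_pos: [0.4809, -0.0161, 0.0295]
ee_rot: [3.139, -0.0, 1.402]
ft_force: [-0.2, 0.3, 0.4]
gripper_width: 0.0256
gripper_force: 0.0
```

>>> {"method": "jog_arm", "body": {
  "slide": [
    [8, 0, 0],
    [18, 0, 0],
    [30, 0, 0],
    [44, 0, 0],
    [58, 0, 0],
    [72, 0, 0],
    [86, 0, 0],
    [100, 0, 0]
  ],
  "rotation": [
    [0, 0, 0],
    [0, 0, 0],
    [0, 0, 0],
    [0, 0, 0],
    [0, 0, 0],
    [0, 0, 0],
    [0, 0, 0],
    [0, 0, 0]
  ],
  "jaw": [0.7, 0.7, 0.7, 0.7, 0.7, 0.7, 0.7, 0.7]
}}

```text
time_s: 7.1
tcp_pos: [0.4965, 0.0841, 0.0285]
ee_rot: [3.141, -0.0, 1.404]
ft_force: [0.6, -0.1, 0.5]
gripper_width: 0.0254
gripper_force: 0.1
```

```bash
python3 -c "
from h import *
go(.521,.241,.027,1.40)"
```

```text
at [0.4965 0.0841 0.0285] rot [ 3.141 -0.     1.404] w 0.0254 t 7.1
slide [158.8  -1.9   1.5] rz 0.004
```

>>> {"method": "jog_arm", "body": {
  "slide": [
    [14, 0, 0],
    [28, 0, 0],
    [42, 0, 0],
    [56, 0, 0],
    [70, 0, 0],
    [84, 0, 0],
    [98, 0, 0],
    [112, 0, 0]
  ],
  "rotation": [
    [0, 0, 0],
    [0, 0, 0],
    [0, 0, 0],
    [0, 0, 0],
    [0, 0, 0],
    [0, 0, 0],
    [0, 0, 0],
    [0, 0, 0]
  ],
  "jaw": [0.7, 0.7, 0.7, 0.7, 0.7, 0.7, 0.7, 0.7]
}}

```text
time_s: 7.77
tcp_pos: [0.5151, 0.1941, 0.0282]
ee_rot: [3.142, 0.0, 1.403]
ft_force: [0.4, 0.2, 0.2]
gripper_width: 0.0258
gripper_force: 0.1
```

>>> {"method": "jog_arm", "body": {
  "slide": [
    [14, 0, 0],
    [26, 0, 0],
    [35, 0, 0],
    [42, 0, 0],
    [46, 0, 0],
    [46, 0, 0],
    [35, 0, 0],
    [20, 0, 0]
  ],
  "rotation": [
    [0, 0, 0],
    [0, 0, 0],
    [0, 0, 0],
    [0, 0, 0],
    [0, 0, 0],
    [0, 0, 0],
    [0, 0, 0],
    [0, 0, 0]
  ],
  "jaw": [0.7, 0.7, 0.7, 0.7, 0.7, 0.7, 0.7, 0.7]
}}

```text
time_s: 8.43
tcp_pos: [0.5182, 0.2119, 0.0281]
ee_rot: [3.141, 0.0, 1.404]
ft_force: [1.0, -0.4, 0.5]
gripper_width: 0.0251
gripper_force: 0.0
```

>>> {"method": "jog_arm", "body": {
  "slide": [
    [0, 0, -30],
    [0, 0, -65],
    [0, 0, -90],
    [0, 0, -90]
  ],
  "rotation": [
    [0, 0, 0],
    [0, 0, 0],
    [0, 0, 0],
    [0, 0, 0]
  ],
  "jaw": [0.7, 0.7, 0.7, 0.7]
}}

```text
time_s: 8.77
tcp_pos: [0.5215, 0.2113, 0.1241]
ee_rot: [3.133, -0.005, 1.4]
ft_force: [0.8, 1.0, 0.0]
gripper_width: 0.0256
gripper_force: 0.0
```

```bash
python3 -c "
from h import *
go(.514,-.276,.12,1.986)"
```

```text
at [0.5215 0.2113 0.1241] rot [ 3.133 -0.005  1.4  ] w 0.0256 t 8.7667
slide [-481.5   75.3    4.1] rz -0.586
```

>>> {"method": "jog_arm", "body": {
  "slide": [
    [-481, 75, 0],
    [-481, 75, 0],
    [-481, 75, 0],
    [-481, 75, 0],
    [-481, 75, 0],
    [-481, 75, 0],
    [-481, 75, 0],
    [-481, 75, 0]
  ],
  "rotation": [
    [0, 0, -0.586],
    [0, 0, -0.586],
    [0, 0, -0.586],
    [0, 0, -0.586],
    [0, 0, -0.586],
    [0, 0, -0.586],
    [0, 0, -0.586],
    [0, 0, -0.586]
  ],
  "jaw": [0.7, 0.7, 0.7, 0.7, 0.7, 0.7, 0.7, 0.7]
}}

```text
time_s: 9.43
tcp_pos: [0.5122, -0.106, 0.1176]
ee_rot: [-3.14, -0.0, 1.987]
ft_force: [0.8, 0.4, -0.3]
gripper_width: 0.0253
gripper_force: 0.0
```

```bash
python3 -c "
from h import *
go(.514,-.276,.12,1.986)"
```

```text
at [ 0.5122 -0.106   0.1176] rot [-3.14  -0.     1.987] w 0.0253 t 9.4333
slide [-156.2  -67.1   -2.4] rz 0.001
```

>>> {"method": "jog_arm", "body": {
  "slide": [
    [-40, -17, -2],
    [-75, -32, -2],
    [-110, -47, -2],
    [-140, -60, -2],
    [-156, -67, -2],
    [-156, -67, -2],
    [-156, -67, -2]
  ],
  "rotation": [
    [0, 0, 0],
    [0, 0, 0],
    [0, 0, 0],
    [0, 0, 0],
    [0, 0, 0],
    [0, 0, 0],
    [0, 0, 0]
  ],
  "jaw": [0.7, 0.7, 0.7, 0.7, 0.7, 0.7, 0.7]
}}

```text
time_s: 10.02
tcp_pos: [0.5143, -0.2743, 0.1192]
ee_rot: [-3.14, -0.002, 1.985]
ft_force: [-0.2, 0.3, -0.5]
gripper_width: 0.0258
gripper_force: 0.0
```

```bash
python3 -c "
from h import *
go(.514,-.276,.027,1.986)
p,d=env.get_image('wrist');q,d=env.get_image('top');cv2.imwrite('pics/w4.png',np.hstack([cv2.resize(p,(400,300)),cv2.resize(q[200:380,100:340],(400,300))])[:,:,::-1])"
```

```text
at [ 0.5143 -0.2743  0.1192] rot [-3.140e+00 -2.000e-03  1.985e+00] w 0.0258 t 10.0167
slide [-1.4 -1.  92.2] rz -0.001
```

View pics/w4.png

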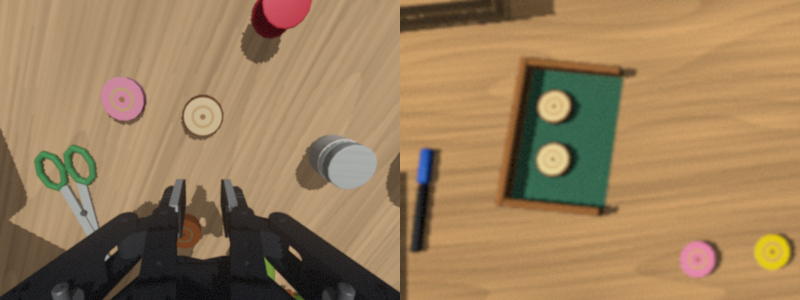

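Slices 1 and 2 are both inside the tray. Slice 3 is centred ahead at px (203,117). The orange decoy lies at (185,232) near the fingers, so I'll check clearances before descending.

```bash
python3 -c "
from h import *
print('s3',wray((325,187),.014),'or',wray((296,371),.014),'pink',wray((196,158),.014),'reeltop',wray((450,10),.042),ray('top',(493,261),.014))
print('tray s1',ray('top',(100+(554-400)*.6,200+106*.6),.014),'s2',ray('top',(100+(553-400)*.6,200+159*.6),.014))"
```

```text
s3 [ 0.4976 -0.2343] or [ 0.5348 -0.3737] pink [ 0.4157 -0.2505] reeltop [ 0.5167 -0.1261] [ 0.5332 -0.3827]
tray s1 [0.5961 0.2602] s2 [0.5282 0.2646]
```

>>> {"method": "jog_arm", "body": {
  "slide": [
    [0, 0, 30],
    [0, 0, 60],
    [0, 0, 80],
    [0, 0, 88],
    [0, 0, 91],
    [0, 0, 91],
    [5, 0, 91],
    [11, 0, 91]
  ],
  "rotation": [
    [0, 0, 0],
    [0, 0, 0],
    [0, 0, 0],
    [0, 0, 0],
    [0, 0, 0],
    [0, 0, 0],
    [0, 0, 0],
    [0, 0, 0]
  ],
  "jaw": [0.7, 0.7, 0.7, 0.7, 0.7, 0.7, 0.7, 0.7]
}}

```text
time_s: 10.78
tcp_pos: [0.5134, -0.2629, 0.0309]
ee_rot: [3.139, 0.003, 1.989]
ft_force: [-0.4, -0.4, 0.7]
gripper_width: 0.0256
gripper_force: 0.2
```

>>> {"method": "jog_arm", "body": {
  "slide": [
    [8, 0, 0],
    [18, 0, 0],
    [30, 0, 0],
    [43, 0, 0],
    [56, 0, 0],
    [69, 0, 0],
    [82, 0, 0],
    [95, 0, 0]
  ],
  "rotation": [
    [0, 0, 0],
    [0, 0, 0],
    [0, 0, 0],
    [0, 0, 0],
    [0, 0, 0],
    [0, 0, 0],
    [0, 0, 0],
    [0, 0, 0]
  ],
  "jaw": [0.7, 0.7, 0.7, 0.7, 0.7, 0.7, 0.7, 0.7]
}}

```text
time_s: 11.45
tcp_pos: [0.473, -0.1745, 0.0298]
ee_rot: [3.141, 0.0, 1.989]
ft_force: [-0.1, 0.9, -0.1]
gripper_width: 0.0258
gripper_force: 0.1
```

>>> {"method": "jog_arm", "body": {
  "slide": [
    [12, 0, 0],
    [21, 0, 0],
    [28, 0, 0],
    [32, 0, 0],
    [32, 0, 0],
    [20, 0, 0],
    [5, 0, 0],
    [5, 0, 0]
  ],
  "rotation": [
    [0, 0, 0],
    [0, 0, 0],
    [0, 0, 0],
    [0, 0, 0],
    [0, 0, 0],
    [0, 0, 0],
    [0, 0, 0],
    [0, 0, 0]
  ],
  "jaw": [0.7, 0.7, 0.7, 0.7, 0.7, 0.7, 0.7, 0.7]
}}

```text
time_s: 12.12
tcp_pos: [0.4741, -0.1744, 0.0297]
ee_rot: [3.139, 0.004, 1.986]
ft_force: [1.1, -0.7, 0.7]
gripper_width: 0.0255
gripper_force: 0.0
```

```bash
python3 -c "
from h import *
go(.434,-.161,.08,1.271)
p,d=env.get_image('wrist');cv2.imwrite('pics/w5.png',p[:,:,::-1])"
```

```text
at [ 0.4741 -0.1744  0.0297] rot [3.139 0.004 1.986] w 0.0255 t 12.1167
slide [ 28.4 -31.3 -50.3] rz 0.715
```

View pics/w5.png

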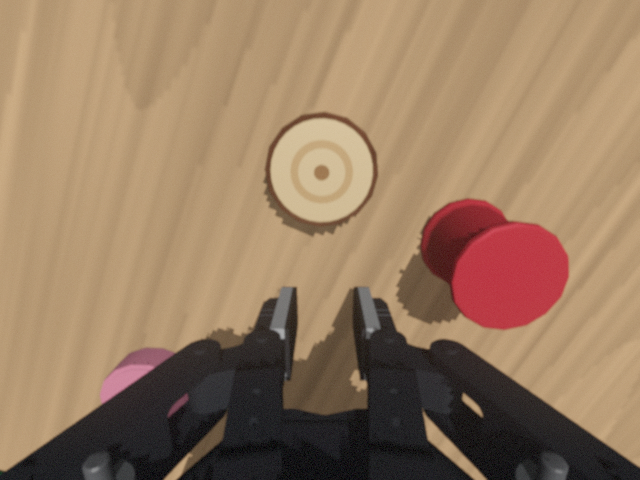

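Slice 3 is at px (321,170), and the reel at (475,260) stands clear to the right of the fingers.

```bash
python3 -c "
from h import *
s=wray((321,170),.014);print(s,'reel',wray((468,243),0.005))
t=np.array([.555,.235]);d=t-s;a=np.arctan2(d[1],d[0]);u=d/np.hypot(*d);q=s-.042*u;print('len',np.hypot(*d),a)
go(q[0],q[1],.09,a)"
```

```text
[ 0.446  -0.1168] reel [ 0.5169 -0.1207]
len 0.36829911756614353 1.2703410755900295
at [ 0.4731 -0.1733  0.0294] rot [3.140e+00 2.000e-03 1.986e+00] w 0.0253 t 12.1667
slide [ 30.9 -29.5 -60.6] rz 0.716
```

>>> {"method": "jog_arm", "body": {
  "slide": [
    [0, 0, -30],
    [0, 0, -60],
    [15, -15, -60],
    [31, -30, -60],
    [31, -30, -60],
    [31, -30, -60],
    [31, -30, -60],
    [31, -30, -60]
  ],
  "rotation": [
    [0, 0, 0],
    [0, 0, 0.1],
    [0, 0, 0.22],
    [0, 0, 0.34],
    [0, 0, 0.46],
    [0, 0, 0.58],
    [0, 0, 0.7],
    [0, 0, 0.716]
  ],
  "jaw": [0.7, 0.7, 0.7, 0.7, 0.7, 0.7, 0.7, 0.7]
}}

```text
time_s: 12.83
tcp_pos: [0.4313, -0.1552, 0.0892]
ee_rot: [-3.141, -0.0, 1.27]
ft_force: [0.3, 0.5, -0.5]
gripper_width: 0.0256
gripper_force: 0.0
```

```bash
python3 -c "
from h import *
go(.4337,-.157,.028,1.2703)"
```

```text
at [ 0.4313 -0.1552  0.0892] rot [-3.141 -0.     1.27 ] w 0.0256 t 12.8333
slide [-1.   2.8 61.2] rz -0.001
```

>>> {"method": "jog_arm", "body": {
  "slide": [
    [-1, 3, 25],
    [-1, 3, 45],
    [-1, 3, 57],
    [-1, 3, 60],
    [-1, 3, 60],
    [4, 3, 60],
    [10, 3, 60],
    [17, 3, 60]
  ],
  "rotation": [
    [0, 0, 0],
    [0, 0, 0],
    [0, 0, 0],
    [0, 0, 0],
    [0, 0, 0],
    [0, 0, 0],
    [0, 0, 0],
    [0, 0, 0]
  ],
  "jaw": [0.7, 0.7, 0.7, 0.7, 0.7, 0.7, 0.7, 0.7]
}}

```text
time_s: 13.5
tcp_pos: [0.4403, -0.1395, 0.0301]
ee_rot: [3.14, -0.0, 1.273]
ft_force: [0.6, -0.0, 0.1]
gripper_width: 0.0258
gripper_force: 0.0
```

>>> {"method": "jog_arm", "body": {
  "slide": [
    [10, 0, 0],
    [22, 0, 0],
    [36, 0, 0],
    [50, 0, 0],
    [64, 0, 0],
    [78, 0, 0],
    [92, 0, 0],
    [106, 0, 0]
  ],
  "rotation": [
    [0, 0, 0],
    [0, 0, 0],
    [0, 0, 0],
    [0, 0, 0],
    [0, 0, 0],
    [0, 0, 0],
    [0, 0, 0],
    [0, 0, 0]
  ],
  "jaw": [0.7, 0.7, 0.7, 0.7, 0.7, 0.7, 0.7, 0.7]
}}

```text
time_s: 14.17
tcp_pos: [0.4711, -0.0366, 0.0298]
ee_rot: [3.141, -0.0, 1.274]
ft_force: [0.6, -0.8, -0.1]
gripper_width: 0.0258
gripper_force: 0.1
```

>>> {"method": "jog_arm", "body": {
  "slide": [
    [14, 0, 0],
    [28, 0, 0],
    [42, 0, 0],
    [56, 0, 0],
    [70, 0, 0],
    [84, 0, 0],
    [98, 0, 0],
    [112, 0, 0]
  ],
  "rotation": [
    [0, 0, 0],
    [0, 0, 0],
    [0, 0, 0],
    [0, 0, 0],
    [0, 0, 0],
    [0, 0, 0],
    [0, 0, 0],
    [0, 0, 0]
  ],
  "jaw": [0.7, 0.7, 0.7, 0.7, 0.7, 0.7, 0.7, 0.7]
}}

```text
time_s: 14.83
tcp_pos: [0.5037, 0.0706, 0.0297]
ee_rot: [3.141, -0.001, 1.274]
ft_force: [0.8, -1.5, 1.0]
gripper_width: 0.0255
gripper_force: 0.1
```

```bash
python3 -c "
from h import *
go(.546,.207,.028,1.2703)
p,d=env.get_image('wrist');cv2.imwrite('pics/w6.png',p[:,:,::-1])"
```

```text
at [0.5037 0.0706 0.0297] rot [ 3.141e+00 -1.000e-03  1.274e+00] w 0.0255 t 14.8333
slide [142.8   0.6   1.7] rz 0.004
```

View pics/w6.png

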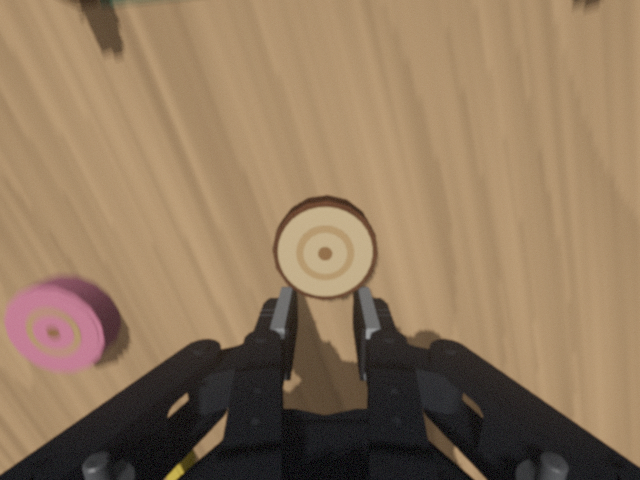

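Slice 3 is nested at px (325,252), and the tray mouth is ahead at the top of the picture. I'll continue with a slow finish.

>>> {"method": "jog_arm", "body": {
  "slide": [
    [14, 0, 0],
    [28, 0, 0],
    [42, 0, 0],
    [56, 0, 0],
    [70, 0, 0],
    [82, 0, 0],
    [94, 0, 0],
    [104, 0, 0]
  ],
  "rotation": [
    [0, 0, 0],
    [0, 0, 0],
    [0, 0, 0],
    [0, 0, 0],
    [0, 0, 0],
    [0, 0, 0],
    [0, 0, 0],
    [0, 0, 0]
  ],
  "jaw": [0.7, 0.7, 0.7, 0.7, 0.7, 0.7, 0.7, 0.7]
}}

```text
time_s: 15.55
tcp_pos: [0.5343, 0.1696, 0.0291]
ee_rot: [3.142, -0.0, 1.273]
ft_force: [0.5, -0.4, 0.1]
gripper_width: 0.0254
gripper_force: 0.1
```

>>> {"method": "jog_arm", "body": {
  "slide": [
    [6, 0, 0],
    [12, 0, 0],
    [18, 0, 0],
    [24, 0, 0],
    [29, 0, 0],
    [33, 0, 0],
    [36, 0, 0],
    [36, 0, 0]
  ],
  "rotation": [
    [0, 0, 0],
    [0, 0, 0],
    [0, 0, 0],
    [0, 0, 0],
    [0, 0, 0],
    [0, 0, 0],
    [0, 0, 0],
    [0, 0, 0]
  ],
  "jaw": [0.7, 0.7, 0.7, 0.7, 0.7, 0.7, 0.7, 0.7]
}}

```text
time_s: 16.22
tcp_pos: [0.5447, 0.2031, 0.0292]
ee_rot: [3.141, -0.0, 1.273]
ft_force: [-0.4, -0.5, 0.2]
gripper_width: 0.0256
gripper_force: 0.0
```

>>> {"method": "jog_arm", "body": {
  "slide": [
    [-8, 0, 0],
    [-20, 0, 0],
    [-35, 0, 0],
    [-60, 0, -30],
    [-100, 0, -60],
    [-135, 0, -85],
    [-170, 0, -90],
    [-210, 0, -90]
  ],
  "rotation": [
    [0, 0, 0],
    [0, 0, 0],
    [0, 0, 0],
    [0, 0, 0],
    [0, 0, 0],
    [0, 0, 0],
    [0, 0, 0],
    [0, 0, 0]
  ],
  "jaw": [0.7, 0.7, 0.7, 0.7, 0.7, 0.7, 0.7, 0.7]
}}

```text
time_s: 16.88
tcp_pos: [0.4836, 0.0004, 0.1222]
ee_rot: [3.136, -0.001, 1.273]
ft_force: [1.0, -0.0, -0.8]
gripper_width: 0.0256
gripper_force: 0.0
```

>>> {"method": "jog_arm", "body": {
  "slide": [
    [-40, 0, 0],
    [-60, 0, 0],
    [-60, 0, 0],
    [-60, 0, 0]
  ],
  "rotation": [
    [0, 0, 0],
    [0, 0, 0],
    [0, 0, 0],
    [0, 0, 0]
  ],
  "jaw": [0.7, 0.7, 0.7, 0.7]
}}

```text
time_s: 17.22
tcp_pos: [0.4642, -0.0565, 0.1193]
ee_rot: [-3.141, -0.0, 1.269]
ft_force: [0.9, -0.2, 0.0]
gripper_width: 0.0257
gripper_force: 0.0
```

```bash
python3 -c "
from h import *
print(env.sense()['tcp_pos'])
q,d=env.get_image('top');p,d=env.get_image('scene');cv2.imwrite('pics/t7.png',np.hstack([cv2.resize(q[225:345,150:270],(400,400)),cv2.resize(p[220:360,350:490],(400,400))])[:,:,::-1])"
```

```text
[ 0.46417236 -0.05653375  0.11929404]
```

View pics/t7.png

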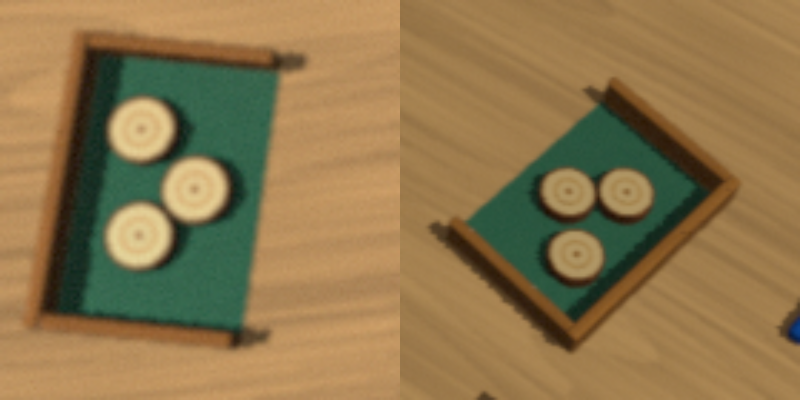

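The final pictures show all three slices flat and wholly inside the tray. The front-most one is at px (195,190), well behind the mouth line at about x 258. The arm is clear, so I'm handing the job in.

```bash
python3 -c "
from workcell import env
print(env.job_done())"
```

```text
the job is handed in; nothing more can be done
None
```

I swept all three birch slices into the tray, where they lie flat and wholly inside with the arm clear, and handed the job in at about 17 s; no verdict came back, and I saw no contact with anything else on the table.

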